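# Unfold the crank of the sample mill and turn it to its filling mark

## Robot

A 6-joint arm with a two-finger parallel gripper is mounted at the origin on a cart in front of the work surface, level with it; the furniture and walls round the work are solid. World frame = base frame: x ahead of the robot, y to its left, z up, the work surface at z = 0. Lengths are in m, angles in rad, forces in N, time in s.
With the tool pointing down it reaches from about 0.35 to 0.925 m from the base axis. Payload 6.4 kg.
Tool frame: the origin (TCP) lies at the very end of the fingers, on their centre line; the grasp point (between the pads) lies 19 mm behind it; z points along the fingers, y is the line along which they close (so a half turn about z gives the same grasp; the last joint's range is limited). The gripper opens to 94 mm and grips with 3 to 60 N. Pads are 16 mm wide; open, the fingers measure 119 mm over their backs; the gripper's body (75 mm by 177 mm) begins 78 mm behind the grasp point.
Start: joints at [-1.486, 0.245, 1.558, -0, 1.339, -0.174], TCP at [0.166, -0.628, 0.205] pointing down, gripper open.
Joint ranges: [-3.13, 3.13], [-1.02, 2.26], [0.13, 2.54], [-0.95, 4.09], [0.21, 2.88], [-2.74, 2.74]. Speed limits (rad/s): [2.57, 2.57, 3.14, 3.14, 3.14, 3.14].

## Interface

Orientations are given as a rotation vector (axis times angle).
In Python, from plant import env, viewer gives the robot as it stands.
- The arm moves only by the tool servo_tool, never from a script. Its argument "motion" is a list of rows, each a list of 7 numbers: the turn, a rotation vector about the tool's x, y, z in rad, then the shift along the tool's x, y, z in m, then the finger opening in m, from 0 to 0.094. In form: [[rx, ry, rz, x, y, z, jaw], ...]. A call has 1 to 20 rows; each row is the pose to reach, as a shift and turn from the pose commanded when the call began, along the tool's axes at that moment; what a row does not reach only later rows make up. A row lasts 1/12 s, in which the tool goes at most 41.7 mm and 7.16 degrees, less where a joint would pass 70% of its speed; a pose out of reach is approached as far as the arm can. A call with a gripper value outside its range is refused whole. The fingers move at their own pace and stop on an object; "newtons" is the grip in N (left out, the last holds). Time passes only in rows, so rows that repeat a pose let the fingers close. It gives the time, the measured TCP pose, the force, the opening and the grip force at its end, in the units of the state.
- env.read_state(): the state, without advancing time (a new reading comes with each control period).
- viewer.read_camera(name): name is "side" or "top"; returns the picture (480x640x3 uint8, red, green, blue); there is no depth.
- viewer.get_calibration(name): a dict with "intrinsics" (3x3 intrinsics, pixels), "dist_coeffs" ([k1, k2, p1, p2, k3] as OpenCV has them; the pictures are not rectified), "extrinsics" (4x4, takes a point from camera to world coordinates). Camera axes: x right, y up, looking along -z (the intrinsics and any distortion apply to the point x, -y, -z); pixel columns grow to the right and rows downward; lengths in m; the calibration is good to about 2 mm. A picture is of the moment at which its call begins. get_calibration takes no time and is no camera call.
- env.sign_off(): hands the job in; it is judged then, once.
The state is a dict: "time": time; "joint_pos": joint angles; "dq": joint speeds; "joint_efforts": joint torques, N m; "tool_pos": TCP position; "orientation": TCP orientation; "force": force on the tool from outside, world axes, zero at the start; "moment": the same for the moment, N m; "finger_gap": finger opening in m; "grasp_force": force on a finger pad.
Only numpy, scipy, OpenCV 4.12 (cv2) and the standard library are available. Lean on these libraries where they do the work, as an engineer would, in place of code of your own. Each camera call takes 0.05 s, during which the arm holds its last target. There are 200 camera calls.

## Task

Get the hand mill with the red grip ready for the next sample: swing its folded red grip fully upright first, then turn the crank clockwise, about a quarter turn, until the crank arm points over the yellow mark, and let go with the grip still standing. Leave the mill with the blue grip as it is.

Things in the scene. Friction and masses are not known exactly. Their poses are not given: they have to be found in the camera images.
- mill_red: Hand mill with the red grip, fixed to the worktop. Base plate 110 x 110 mm; round white body, 82 mm across, top at 66 mm. Its flat steel crank arm (14 mm wide, at 84 to 92 mm, reaching 79 mm out) turns on a slim upright shaft. Origin: on the worktop, under the shaft's axis; z up; -x is the front with a small steel drawer; +y is the side with a yellow mark across the body's top edge.
- red_crank (a joint): Angle of the red mill's crank arm, rad, growing clockwise from above: at 0 the arm points (axis to free end) to the mill's -x, at 1.571 to its +y, over the yellow mark. Starts within 0.25 of 0; stops at -0.5 and 2.4. About 0.08 N m of friction holds it where it is left. The arm carries the grip's hinge 72 mm from the axis, 104 mm above the worktop, level and square to the arm.
- red_fold (a joint): Angle of the red grip about its hinge, rad: 0 folded flat along the arm, pointing from the hinge back to the axis; 1.571 upright, at its stop, top 170 mm above the worktop. Starts between 0 and 0.12; friction (0.04 N m) holds it where it is left. The grip is a round sleeve, 22 mm across, 12 to 66 mm from the hinge, that spins freely on its own axis; at the hinge a clevis 16 mm wide, top at 109 mm.
- blue_grip (a point): Middle of the blue grip (22 mm in diameter, 54 mm long) of the second mill, which is otherwise like the red one, stands folded and is to be left alone; point on the grip's centre line, 40 mm from its hinge.

How it is judged:
On the way:
1. the red grip stands upright (within about 11 degrees) before the crank has been turned far (crank below 0.8 rad) (value of joint red_fold above 1.37 rad and value of joint red_crank below 0.8 rad), for 0.1 s.
At the end, for the whole second after the job is handed in: The red grip stands upright within about 11 degrees (red_fold above 1.37 rad), and the red mill's crank arm points over the yellow mark within about 12.5 degrees (red_crank between 1.35 and 1.79 rad) (value of joint red_fold above 1.37 rad and value of joint red_crank between 1.35 and 1.79 rad); the robot touches nothing.
It fails at once if the blue mill's grip is moved by more than 25 mm (distance of blue_grip from where it was at the start of the episode above 0.025 m).
It also fails if it takes over 38 s, if anything falls off the work surface, if the arm or the gripper's body presses on something with over 40 N, if the wrist force passes 120 N, or if a joint passes its speed limit or range.

## Working session

There is one attempt and no reset: what is moved stays moved. The work goes in short steps, Python scripts to look and compute and a tool call to move; the robot and the scene stay as the last step left them, time stands still between calls to the robot, and variables do not carry over. Pictures are saved under pics/ and viewed, at most 10 in all, crops included, and the job is handed in when it is done.

Besides the shell and the picture viewer there is one more tool, called in YAML: its name, and indented under it one key for each argument. servo_tool: Moves the arm, as the interface text tells. Its arguments: {"type":"object","properties":{"motion":{"type":"array"},"newtons":{"type":"number"}},"required":["motion"]}

```bash
mkdir -p pics
cat > h.py <<'E'
import numpy as np, cv2
from plant import env, viewer
def cal(n):
    c=viewer.get_calibration(n); return np.array(c["intrinsics"],float),np.array(c["dist_coeffs"],float),np.array(c["extrinsics"],float)
F=np.diag([1,-1,-1.])
def ray(n,uv):
    K,d,E=cal(n); p=cv2.undistortPoints(np.array([[uv]],float),K,d)[0,0]
    return E[:3,3],E[:3,:3]@F@np.array([p[0],p[1],1])
def atz(n,uv,z):
    o,r=ray(n,uv); return o+r*(z-o[2])/r[2]
def tri(a,b):
    (o1,r1),(o2,r2)=ray("top",a),ray("side",b)
    s=np.linalg.lstsq(np.c_[r1,-r2],o2-o1,rcond=None)[0]
    p,q=o1+s[0]*r1,o2+s[1]*r2; return (p+q)/2,np.linalg.norm(p-q)
def proj(n,P):
    K,d,E=cal(n); P=(np.atleast_2d(P)-E[:3,3])@E[:3,:3]@F
    return cv2.projectPoints(P.reshape(-1,1,3),np.zeros(3),np.zeros(3),K,d)[0][:,0]
def snap(n,f):
    im=viewer.read_camera(n); cv2.imwrite(f"pics/{f}.png",im[:,:,::-1]); return im
E
python3 - <<'E'
from h import *
for n in("top","side"): snap(n,n+"0"); K,d,E=cal(n); print(n,K[0,0],E.round(3).tolist(),d)
s=env.read_state();print({k:np.round(v,3).tolist() for k,v in s.items()})
E
```

```text
top 529.9138474740972 [[-0.004, 0.982, -0.191, 0.33], [-1.0, -0.005, -0.007, 0.162], [-0.008, 0.191, 0.982, 0.91], [0.0, 0.0, 0.0, 1.0]] [-0.15035934  0.          0.          0.          0.        ]
side 524.2477325790386 [[-0.994, 0.069, -0.08, 0.426], [-0.106, -0.648, 0.754, 0.802], [0.0, 0.758, 0.652, 0.652], [0.0, 0.0, 0.0, 1.0]] [-0.1374327  0.         0.         0.         0.       ]
{'time': 0.1, 'joint_pos': [-1.486, 0.246, 1.559, -0.0, 1.339, -0.174], 'dq': [0.001, -0.0, -0.003, 0.002, 0.0, 0.001], 'joint_efforts': [-0.0, -41.692, -31.552, 0.069, 0.031, -0.0], 'tool_pos': [0.166, -0.628, 0.204], 'orientation': [-3.114, -0.405, -0.0], 'force': [-0.566, 0.174, -0.152], 'moment': [0.018, -0.037, -0.003], 'grasp_force': 0.0, 'finger_gap': 0.094}
```

View pics/top0.png

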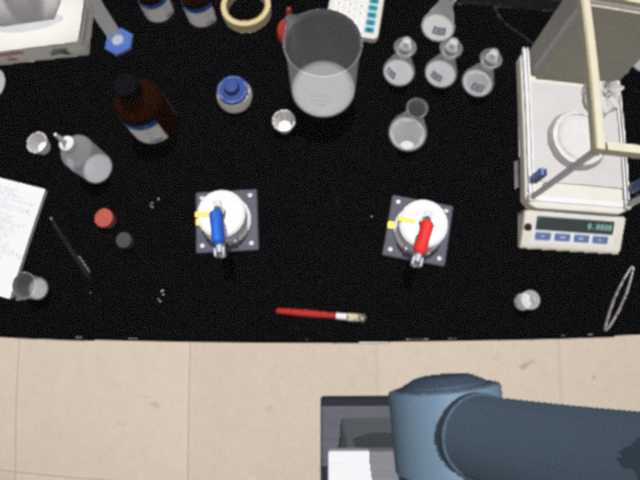

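View pics/side0.png

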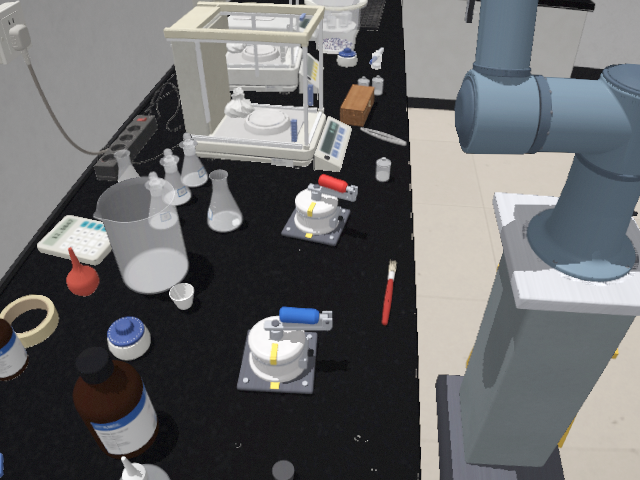

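The top view shows the red mill near (420,228), with its grip from (426,222) to (420,250) and hinge near (417,260). In the side view the grip runs from (320,181) to (347,188). I'll crop both views for finer pixels.

Run:
```python
from h import *
a=cv2.imread("pics/top0.png")[185:275,372:466]; b=cv2.imread("pics/side0.png")[165:255,272:366]
cv2.imwrite("pics/c0.png",np.hstack([cv2.resize(x,(400,383),interpolation=cv2.INTER_CUBIC) for x in(a,b)]))
for n in("top","side"):
    im=cv2.imread(f"pics/{n}0.png"); h=cv2.cvtColor(im,cv2.COLOR_BGR2HSV)
    m=(((h[...,0]<8)|(h[...,0]>172))&(h[...,1]>150)&(h[...,2]>90)).astype(np.uint8)
    x0,y0=((372,185) if n=="top" else (272,165)); k=np.zeros_like(m);k[y0:y0+90,x0:x0+94]=1; m*=k
    c,_=cv2.findContours(m,0,1);c=max(c,key=cv2.contourArea);M=cv2.moments(c)
    print(n,M["m10"]/M["m00"],M["m01"]/M["m00"],cv2.minAreaRect(c))
```

```text
top 423.05580246913576 236.78913580246913 ((423.53033447265625, 236.40054321289062), (12.644733428955078, 33.98271942138672), 16.927513122558594)
side 332.23569023569024 182.50392817059483 ((332.300048828125, 182.60000610351562), (29.409177780151367, 11.700427055358887), 18.43494987487793)
```

View pics/c0.png

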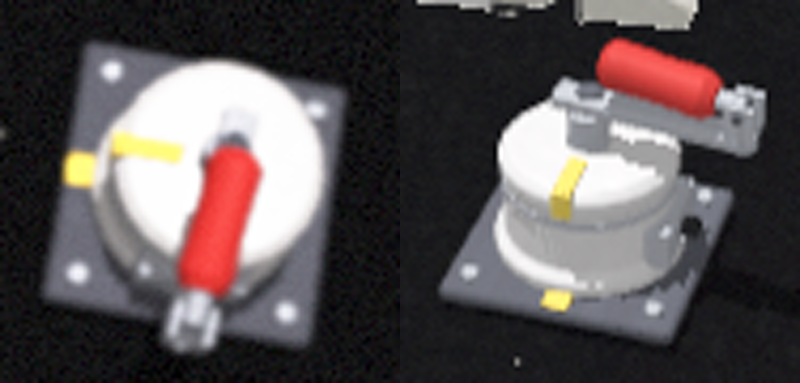

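The crop shows the plate corners, the yellow mark on the left (+y) and the grip folded toward the axis. In the top half of the crop the corners are (85,42), (347,88), (305,347) and (42,300). I'll fit a model to both views.

```bash
cat > fit.py <<'E'
from h import *
from scipy.optimize import least_squares
T=lambda u,v:(372+u/4.255,185+v/4.255); S=lambda u,v:(272+(u-400)/4.255,165+v/4.255)
# triangulation checks
p,e=tri((423.06,236.79),(332.24,182.5)); print("grip mid",p.round(4),e)
p,e=tri(T(305,347),S(672,342)); print("front right corner",p.round(4),e)
p,e=tri(T(192,325),S(745,112)); print("hinge/clevis",p.round(4),e)
def kin(q,c,f,r,h=.104):
    x,y,w=q; d=np.array([np.cos(w+np.pi-c),np.sin(w+np.pi-c)])
    return np.r_[np.array([x,y])+d*(.072-r*np.cos(f)),h+r*np.sin(f)]
def W(q,a,b,z):
    x,y,w=q; return np.array([x+a*np.cos(w)-b*np.sin(w),y+a*np.sin(w)+b*np.cos(w),z])
def res(v):
    q,c,f,t=v[:3],v[3],v[4],v[5]; r=[]
    k=.055
    for a,b,u in((k,k,T(85,42)),(k,-k,T(347,88)),(-k,-k,T(305,347)),(-k,k,T(42,300))): r+=list(proj("top",W(q,a,b,t))[0]-u)
    for a,b,u in((k,-k,S(733,190))if 0 else(-k,-k,S(733,190)),(-k,k,S(672,342)),(k,k,S(440,292))): r+=list(proj("side",W(q,a,b,t))[0]-u)
    r+=list(proj("top",W(q,0,0,.066))[0]-T(218,165))
    g=kin(q,c,f,.039)
    for n,u,ax in(("top",(423.06,236.79),(-.291,.957)),("side",(332.24,182.5),(.949,.316))):
        r+=list(2*(proj(n,g)[0]-u)); a,b=proj(n,[kin(q,c,f,.066),kin(q,c,f,.012)]); d=b-a
        r.append(d[0]*ax[1]-d[1]*ax[0])
    return np.array(r)
s=least_squares(res,[.35,-.05,-.1,.1,.05,.008],loss="soft_l1",x_scale=[.01,.01,.1,.1,.1,.01])
v=s.x; print("x y yaw crank fold t",v.round(4)); print(res(v).round(1))
for r in(0,.012,.039,.066): print(r,kin(v[:3],v[3],v[4],r).round(4))
E
python3 fit.py
```

```text
grip mid [0.4896 0.0105 0.1108] 0.0016627936168235927
front right corner [ 0.4802 -0.0713 -0.1135] 0.013110671146952538
hinge/clevis [0.4517 0.0195 0.1006] 0.0005631856559944775
x y yaw crank fold t [ 5.209e-01 -1.000e-04 -1.881e-01  1.209e-01  1.434e-01  8.500e-03]
[-0.3 -0.2 -0.8  0.2  0.6 -0.1 -0.1 -0.4  0.4  0.8  0.1 -0.8 -0.7  0.1
  0.5 -0.9  0.3 -0.2  0.2  1.4  1.1 -1.2]
0 [0.4523 0.0218 0.104 ]
0.012 [0.4636 0.0182 0.1057]
0.039 [0.4891 0.0101 0.1096]
0.066 [0.5146 0.0019 0.1134]
```

servo_tool:
  motion:
    - [0,0,-0.12,0.02,-0.02,-0.03,0.06]
    - [0,0,-2.574,0.485,-0.528,-0.075,0.06]
    - [0,0,-2.574,0.485,-0.528,-0.075,0.06]
    - [0,0,-2.574,0.485,-0.528,-0.075,0.06]
    - [0,0,-2.574,0.485,-0.528,-0.075,0.06]
    - [0,0,-2.574,0.485,-0.528,-0.075,0.06]
    - [0,0,-2.574,0.485,-0.528,-0.075,0.06]
    - [0,0,-2.574,0.485,-0.528,-0.075,0.06]
    - [0,0,-2.574,0.485,-0.528,-0.075,0.06]
    - [0,0,-2.574,0.485,-0.528,-0.075,0.06]
    - [0,0,-2.574,0.485,-0.528,-0.075,0.06]
    - [0,0,-2.574,0.485,-0.528,-0.075,0.06]
    - [0,0,-2.574,0.485,-0.528,-0.075,0.06]
    - [0,0,-2.574,0.485,-0.528,-0.075,0.06]
    - [0,0,-2.574,0.485,-0.528,-0.075,0.06]
    - [0,0,-2.574,0.485,-0.528,-0.075,0.06]
    - [0,0,-2.574,0.485,-0.528,-0.075,0.06]
    - [0,0,-2.574,0.485,-0.528,-0.075,0.06]
    - [0,0,-2.574,0.485,-0.528,-0.075,0.06]
    - [0,0,-2.574,0.485,-0.528,-0.075,0.06]
  newtons: 15

```text
time: 1.77
tool_pos: [0.5002, 0.0078, 0.2799]
orientation: [-0.59, -3.084, 0.0]
force: [-0.4, 1.3, -0.6]
finger_gap: 0.0595
grasp_force: 0.0
```

servo_tool:
  motion:
    - [0,0,-0.07,0,0,0.03,0.06]
    - [0,0,-0.07,0,-0.001,0.06,0.06]
    - [0,0,-0.07,0,-0.001,0.09,0.06]
    - [0,0,-0.07,0,-0.001,0.12,0.06]
    - [0,0,-0.07,0,-0.001,0.135,0.06]
    - [0,0,-0.07,0,-0.001,0.15,0.06]
    - [0,0,-0.07,0,-0.001,0.165,0.06]
    - [0,0,-0.07,0,-0.001,0.177,0.06]
    - [0,0,-0.07,0,-0.001,0.186,0.06]
    - [0,0,-0.07,0,-0.001,0.186,0.06]
    - [0,0,-0.07,0,-0.001,0.186,0.06]

```text
time: 2.68
tool_pos: [0.4996, 0.0053, 0.0943]
orientation: [-0.497, -3.101, -0.0]
force: [-0.3, -0.3, 0.9]
finger_gap: 0.0601
grasp_force: 0.0
```

Run:
```python
from h import *
a=snap("top","t1")[150:290,340:500];b=snap("side","s1")[100:240,250:410]
cv2.imwrite("pics/c1.png",np.hstack([cv2.resize(x,(400,350),interpolation=cv2.INTER_CUBIC) for x in(a,b)])[:,:,::-1])
```

```text
(no output)
```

View pics/c1.png

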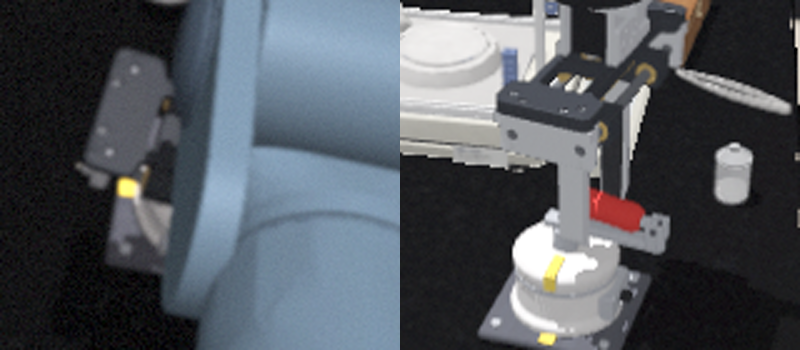

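The side view shows the fingers on either side of the grip's free half, and the hinge end at about (655,232) of the crop is clear. Closing now.

servo_tool:
  motion:
    - [0,0,0,0,0,0,0.03]
    - [0,0,0,0,0,0,0.015]
    - [0,0,0,0,0,0,0.015]
    - [0,0,0,0,0,0,0.015]
    - [0,0,0,0,0,0,0.015]
    - [0,0,0,0,0,0,0.015]
    - [0,0,0,0,0,0,0.015]
    - [0,0,0,0,0,0,0.015]
  newtons: 12

```text
time: 3.45
tool_pos: [0.5, 0.0058, 0.0946]
orientation: [0.497, 3.101, 0.002]
force: [1.6, 4.1, 1.2]
finger_gap: 0.0216
grasp_force: 12.0
```

servo_tool:
  motion:
    - [0,0,0,0.0012,0,-0.006,0.015]
    - [0,0,0,0.003,0,-0.012,0.015]
    - [0,0,0,0.0056,0,-0.0174,0.015]
    - [0,0,0,0.0087,0,-0.0226,0.015]
    - [0,0,0,0.0125,0,-0.0273,0.015]
    - [0,0,0,0.0168,0,-0.0316,0.015]
    - [0,0,0,0.0217,0,-0.0353,0.015]
    - [0,0,0,0.0269,0,-0.0385,0.015]
    - [0,0,0,0.0324,0,-0.041,0.015]
    - [0,0,0,0.0382,0,-0.0427,0.015]
    - [0,0,0,0.0442,0,-0.0438,0.015]
    - [0,0,0,0.0503,0,-0.0442,0.015]
    - [0,0,0,0.053,0,-0.0442,0.015]
    - [0,0,0,0.053,0,-0.0442,0.015]
    - [0,0,0,0.053,0,-0.0442,0.015]

```text
time: 4.7
tool_pos: [0.4493, 0.0217, 0.1393]
orientation: [-0.497, -3.102, 0.0]
force: [0.8, -0.6, 5.6]
finger_gap: 0.0212
grasp_force: 12.0
```

Run:
```python
from h import *
b=snap("side","s2")[100:250,250:410]
cv2.imwrite("pics/c2.png",cv2.resize(b,(640,600),interpolation=cv2.INTER_CUBIC)[:,:,::-1])
```

```text
(no output)
```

View pics/c2.png

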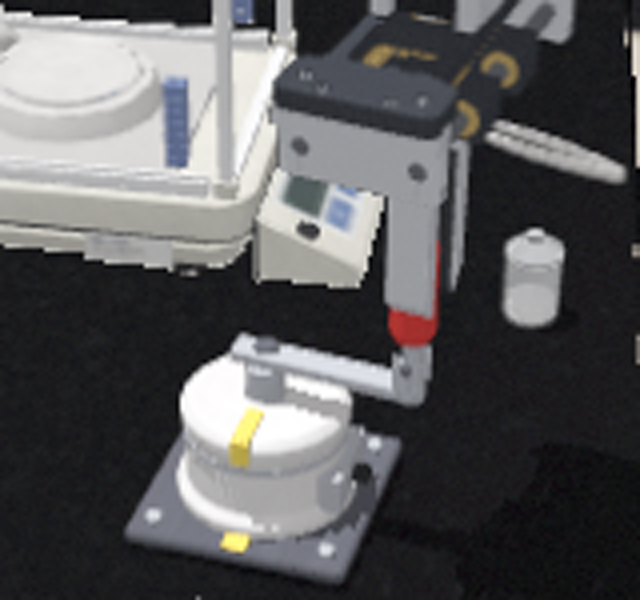

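The grip stands upright in the fingers, with the clevis at about (410,370) of the crop. Next is the crank turn on an arc, with the tool turning along.

servo_tool:
  motion:
    - [0,0,0.0914,-0.0002,0.0067,0,0.015]
    - [0,0,0.1829,-0.0009,0.0134,0,0.015]
    - [0,0,0.2743,-0.0023,0.02,0,0.015]
    - [0,0,0.3658,-0.0043,0.0264,0,0.015]
    - [0,0,0.4572,-0.0068,0.0326,0,0.015]
    - [0,0,0.5486,-0.0099,0.0386,0,0.015]
    - [0,0,0.64,-0.0136,0.0442,0,0.015]
    - [0,0,0.7315,-0.0177,0.0495,0,0.015]
    - [0,0,0.823,-0.0223,0.0544,0,0.015]
    - [0,0,0.9144,-0.0273,0.0588,0,0.015]
    - [0,0,1.0058,-0.0328,0.0628,0,0.015]
    - [0,0,1.0973,-0.0385,0.0663,0,0.015]
    - [0,0,1.1887,-0.0446,0.0692,0,0.015]
    - [0,0,1.2801,-0.0509,0.0715,0,0.015]
    - [0,0,1.3716,-0.0574,0.0733,0,0.015]
    - [0,0,1.463,-0.064,0.0745,0,0.015]
    - [0,0,1.463,-0.064,0.0745,0,0.015]
    - [0,0,1.463,-0.064,0.0745,0,0.015]
    - [0,0,1.463,-0.064,0.0745,0,0.015]

```text
time: 6.33
tool_pos: [0.534, 0.0735, 0.1392]
orientation: [-2.441, -1.975, -0.003]
force: [1.6, 3.8, 5.2]
finger_gap: 0.0218
grasp_force: 12.0
```

Run:
```python
from h import *
b=snap("side","s3")[100:250,250:410]
cv2.imwrite("pics/c3.png",cv2.resize(b,(640,600),interpolation=cv2.INTER_CUBIC)[:,:,::-1])
```

```text
(no output)
```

View pics/c3.png

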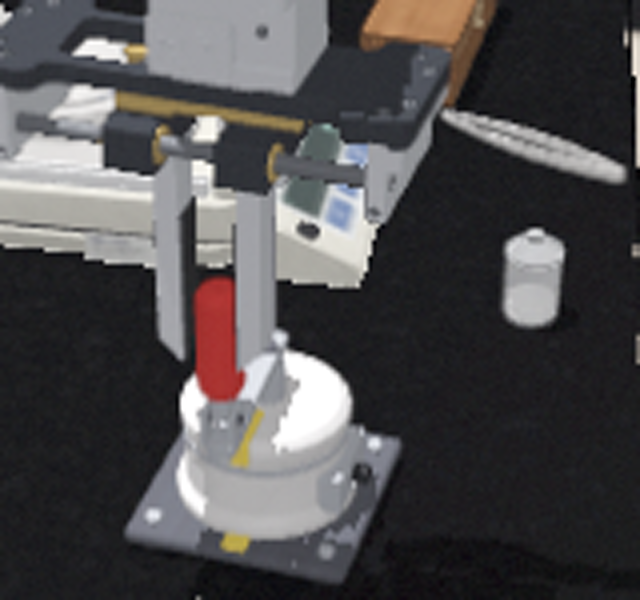

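The grip is upright at about (217,340) of the crop, and the arm lies over the yellow mark. From the TCP position the crank is at about 1.56 rad. Opening the fingers and retreating upward.

servo_tool:
  motion:
    - [0,0,0,0,0,0,0.03]
    - [0,0,0,0,0,0,0.05]
    - [0,0,0,0,0,0,0.06]
    - [0,0,0,0,0,0,0.06]
    - [0,0,0,0,0,0,0.06]
    - [0,0,0,0,0,-0.02,0.06]
    - [0,0,0,0,0,-0.04,0.06]
    - [0,0,0,0,0,-0.07,0.06]
    - [0,0,0,0,0,-0.1,0.06]
    - [0,0,0,0,0,-0.13,0.06]
    - [0,0,0,-0.04,0,-0.13,0.06]
    - [0,0,0,-0.08,0,-0.13,0.06]
    - [0,0,0,-0.12,0,-0.13,0.06]
    - [0,0,0,-0.15,0,-0.13,0.06]
    - [0,0,0,-0.15,0,-0.13,0.06]
    - [0,0,0,-0.15,0,-0.13,0.06]

```text
time: 7.72
tool_pos: [0.5017, -0.0752, 0.2685]
orientation: [-2.445, -1.972, -0.0]
force: [0.3, 0.1, -0.1]
finger_gap: 0.0601
grasp_force: 0.0
```

Run:
```python
from h import *
a=snap("top","t4")[150:290,340:500];b=snap("side","s4")[120:260,250:410]
cv2.imwrite("pics/c4.png",np.hstack([cv2.resize(x,(400,350),interpolation=cv2.INTER_CUBIC) for x in(a,b)])[:,:,::-1])
# expected hinge/grip ends at crank 1.571
x,y,w=.5209,-.0001,-.1881
d=np.array([-np.sin(w),np.cos(w)]);P=[np.r_[np.array([x,y])+.072*d,z] for z in(.116,.170)]
for n,o,s in(("top",(340,150),(0,0)),("side",(250,120),(400,0))): print(n,((proj(n,P)-o)*2.5+s).round())
```

```text
top [[110. 143.]
 [120. 120.]]
side [[535. 195.]
 [533. 130.]]
```

View pics/c4.png

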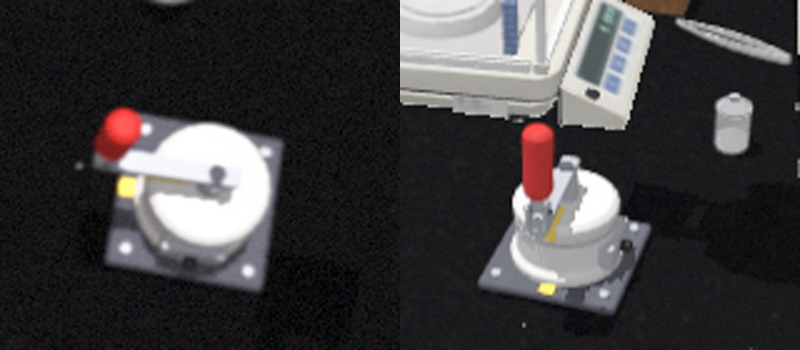

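The grip's top is at (123,123) in the top crop, where the model predicts (120,120). In the side crop it is at (537,130), against a predicted (533,130). So the grip is upright with the crank over the mark, and the hand is clear.

```bash
python3 -c "
from plant import env
print(env.sign_off())"
```

```text
the job is handed in; nothing more can be done
None
```

The red grip was swung upright first, then the crank was turned clockwise to about 1.56 rad, over the yellow mark, and let go with the grip still standing; the blue mill was not approached, and the job was handed in at about 8 s (the hand-in gave no verdict).

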